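# Shut the artist's paint box

### The arm

A 6-joint arm with a two-finger parallel gripper is mounted at the origin on the work surface. World frame = base frame: x ahead of the robot, y to its left, z up, the work surface at z = 0. Lengths are in m, angles in rad, forces in N, time in s.
With the tool pointing down it reaches from about 0.375 to 0.975 m from the base axis. Payload 3.8 kg.
Tool frame: the origin (TCP) lies at the very end of the fingers, on their centre line; the grasp point (between the pads) lies 19 mm behind it; z points along the fingers, y is the direction in which the jaws open and shut (so a half turn about z gives the same grasp; the last joint's range is limited). The gripper opens to 85 mm and grips with 20 to 120 N. Pads are 22 mm wide; open, the fingers measure 114 mm over their backs; the gripper's body (76 mm by 85 mm) begins 54 mm behind the grasp point. The pads swing forward as they close: fully open they stand 13 mm farther back than shut.
Start: joints at [-1.195, 0.264, 1.604, -0, 1.274, -0.037], TCP at [0.271, -0.618, 0.231] pointing down, gripper open.
Joint ranges: [-2.63, 2.63], [-0.94, 2.18], [0.31, 2.57], [-1.31, 4.45], [0, 2.66], [-2.55, 2.55]. Speed limits (rad/s): [2.57, 2.57, 3.14, 3.14, 3.14, 3.14].

### API

Orientations are given as a unit quaternion [x, y, z, w].
In Python, from bench import get_obs, get_image, camera_model, sign_off, cut_out gives the robot as it stands. The module is installed in compiled form; this text tells all that it offers.
- The arm moves only by the tool servo_tool, never from a script. Its argument "plan" is a list of rows, each a list of 7 numbers: the shift along the tool's x, y, z in m, then the turn, a rotation vector about the tool's x, y, z in rad, then the opening, from -1 (shut) to 1 (fully open). A call has 1 to 5 rows; each row shifts and turns the commanded pose from where the row before left it, along the tool's axes as they then stand; what a row does not reach is not made up. A row lasts 1/12 s, in which the tool goes at most 41.7 mm and 7.16 degrees, less where a joint would pass 70% of its speed; a pose out of reach is approached as far as the arm can. A call with a gripper value outside its range is refused whole. The fingers move at their own pace and stop on an object; the grip force is fixed at half the most. Time passes only in rows, so rows that do not move let the fingers close. It gives the time, the measured TCP pose, the force and the opening at its end, in the units of the state.
- get_obs(): the state, without advancing time (a new reading comes with each control period).
- get_image(name): name is "side" or "top"; returns the picture (420x560x3 uint8, red, green, blue); there is no depth.
- camera_model(name): a dict with "mtx" (3x3 intrinsics, pixels), "cam_to_world" (4x4, takes a point from camera to world coordinates). Camera axes: x right, y up, looking along -z (the intrinsics and any distortion apply to the point x, -y, -z); pixel columns grow to the right and rows downward; lengths in m; the calibration is good to about 2 mm. A picture is of the moment at which its call begins. camera_model takes no time and is no camera call.
- sign_off(): hands the job in, once; it reports no verdict.
Trained networks look in the newest picture that a camera, given by its name, has taken for a name from the list of things; names that differ only in an ending like _2 or _b are one class to them, and where a whole thing is asked for, a point or a joint stands for the part that bears it (a point fixed in the world has none). Each returns a list of dicts, best first, with "p" (0 to 1); they miss things now and then, are a little off and sometimes report something else, mostly with a low value. They report only what shows in the picture. A call takes as long as a camera call.
- cut_out(camera, query): "pixels" (420x560 bool, what is visible of it) and "xy" ([column, row] in pixels, amid what is visible of it).
The state is a dict: "time": time; "joint_positions": joint angles; "qd": joint speeds; "joint_efforts": joint torques, N m; "eef_pos": TCP position; "ee_rot": TCP orientation; "contact_force": force on the tool from outside, world axes, zero at the start; "wrist_torque": the same for the moment, N m; "opening": opening from 0.0 (shut) to 1.0 (fully open).
Only numpy, scipy, OpenCV 4.12 (cv2) and the standard library are available. Lean on these libraries where they do the work, as an engineer would, in place of code of your own. Each camera call takes 0.05 s, during which the arm holds its last target. There are 200 camera calls.

### The job

Close up the open wooden paint box using only pushes of the fingertips: push both of its front drawers fully home, flush with the box, and gently push the lid down until it is fully shut, without slamming it, in any order. Nothing is to be gripped or lifted: keep off the wet oil study on the inside of the lid and out of the drawers' insides, and leave everything else in and around the box where it is.

Things in the scene. Friction and masses are not known exactly. Their poses are not given: they have to be found in the camera images.
- paintbox: The light wooden paint box, fixed to the table, 200 mm deep (its x), 340 mm wide (its y), 95 mm high without the lid and 107 mm with the lid shut. Origin: centre of its underside, on the table. Its x axis points from the drawer front to the hinge side at the rear, y to the left as the robot sees it, z up. It stands up to about 17 degrees turned. Under the lid is a tray 29 mm deep; below that are two drawers side by side in the front face (at x = -100 mm).
- drawer_left (a joint): How far the left drawer stands out of the box towards -x of the box, m: 0 = shut, its front flush with the box's front face; at most 0.1. It slides with about 1.5 N friction and stays where it is left.
- drawer_right (a joint): The same for the right drawer.
- drawer_left_front (a point): Centre of the outer face of the left drawer's front, a plain mid-brown wooden board 150 mm wide, 46 mm high (12 to 58 mm above the table), 12 mm thick, no handle, only a flat brass disc at this point. In the box's frame it lies at y = +84 mm, z = 35 mm, x = -100 mm minus the joint value. Right behind the front board, 4 mm lower than its upper edge, is an aluminium liner with paint tubes: the inside of the drawer must not be touched.
- drawer_right_front (a point): The same for the right drawer, at y = -84 mm of the box.
- lid (a joint): Opening angle of the lid, rad: 0 = shut flat on the box, 1.57 would be upright (it stops at 1.5). It starts between 1.0 and 1.35. Its stiff hinge (0.8 N m friction) holds it wherever it is left; 2 to 5 N square to the lid near its free edge moves it.
- lid_hinge (a point): Middle of the lid's hinge line, which runs along the box's y at its rear top edge: x = +100 mm, z = 95 mm in the box's frame. The lid is a flat board 340 mm wide, 12 mm thick, reaching 200 mm from the hinge; its underside lies in the plane through the hinge line. Its plain outer face looks up and to the rear when it stands open. Its whole under (inner) face is covered by the wet oil study, a dark-framed painted board 3 mm thick, which must not be touched.
- lid_edge (a point): Middle of the lid's free edge, on the outer face: 200 mm from the hinge along the lid and 12 mm out from the underside's plane.
- tube_ochre: Loose orange paint tube lying in the tray under the lid, 104 x 26 x 16 mm, origin at the centre of its underside. Leave it.
- tube_green: Loose green paint tube lying in the tray, same size. Leave it.
- brush_jar: Glass jar, 72 mm across, 110 mm high, with brushes standing up to 240 mm; beside the box. Origin at the centre of its foot. Leave it.
- spirit_bottle: Amber bottle with a red cap, 62 mm across, 170 mm high; beside the box. Origin at the centre of its foot. Leave it.
- enamel_cup: Blue cup without handle, 76 mm across, 80 mm high; beside the box. Origin at the centre of its foot. Leave it.
- jug: White jug, 82 mm across, 140 mm high; beside the box. Origin at the centre of its foot. Leave it.
- apple: Red apple, 70 mm across, 60 mm high, to the front right of the box. Origin at its foot. Leave it.

How it is judged:
At the end, for the whole second after the job is handed in: Both drawers within 4 mm of home and the lid within 0.03 rad (6 mm at its edge) of shut; all loose things at rest (value of joint each of drawer_left, drawer_right below 0.004 m and value of joint lid below 0.03 rad and linear speed of each of tube_ochre, tube_green, brush_jar, spirit_bottle, enamel_cup, jug, apple below 0.02 m/s); the robot touches nothing.
It fails at once if the wet study on the inside of the lid is touched (contact force between any of the fingers, the arm and lid_c1 above 1 N).
It fails at once if fingers inside a drawer, or a drawer front gripped (contact force between the fingers and drawer_left_c2 above 1 N or contact force between the fingers and drawer_left_c3 above 1 N or contact force between the fingers and drawer_left_c4 above 1 N or contact force between the fingers and drawer_left_c5 above 1 N or contact force between the fingers and drawer_right_c2 above 1 N or contact force between the fingers and drawer_right_c3 above 1 N or contact force between the fingers and drawer_right_c4 above 1 N or contact force between the fingers and drawer_right_c5 above 1 N).
It fails at once if the lid is slammed (faster than 2.5 rad/s) (velocity of joint lid below -2.5 rad/s).
It fails at once if another thing is shifted more than 30 mm or lifted (distance of any of tube_ochre, tube_green, brush_jar, spirit_bottle, enamel_cup, jug, apple from where it was at the start of the episode above 0.03 m).
It fails at once if something standing is knocked over (angle between any of brush_jar, spirit_bottle, enamel_cup, jug, apple's own z axis and vertical above 0.5 rad).
It also fails if it takes over 64 s, if anything falls off the work surface, if the arm or the gripper's body presses on something with over 40 N, if the wrist force passes 120 N, or if a joint passes its speed limit or range.

## Working session

There is one attempt and no reset: what is moved stays moved. The work goes in short steps, Python scripts to look and compute and a tool call to move; the robot and the scene stay as the last step left them, time stands still between calls to the robot, and variables do not carry over. Pictures are saved under pics/ and viewed, about 8 in all and at most 12, crops included, and the job is handed in when it is done.

Besides the shell and the picture viewer there is one more tool, called by a JSON object that holds its "api" and its "payload". servo_tool: Moves the arm, as the interface text tells. Its arguments: {"type":"object","properties":{"plan":{"type":"array"}},"required":["plan"]}

```bash
mkdir -p pics; python3 - <<'E'
from bench import *
import cv2,numpy as np
np.set_printoptions(precision=4,suppress=True)
for n in("side","top"):
    cv2.imwrite(f"pics/{n}0.png",get_image(n)[...,::-1]);m=camera_model(n);print(n,m)
    for q in("drawer_left_front","drawer_right_front","lid","lid_edge","paintbox","brush_jar","spirit_bottle","enamel_cup","jug","apple"):
        print(q,[(round(d["p"],2),np.round(d["xy"],1)) for d in cut_out(n,q)][:3])
o=get_obs();print(o)
E
```

```text
side {'mtx': array([[418.986 ,   0.    , 281.7531],
       [  0.    , 418.986 , 209.1093],
       [  0.    ,   0.    ,   1.    ]]), 'cam_to_world': array([[ 0.9709,  0.1855, -0.1515,  0.4182],
       [-0.2392,  0.718 , -0.6537, -0.5806],
       [-0.0125,  0.6709,  0.7415,  0.7693],
       [ 0.    ,  0.    ,  0.    ,  1.    ]])}
drawer_left_front [(0.78, array([247.4, 245.7]))]
drawer_right_front [(0.85, array([282.2, 308.7]))]
lid [(0.74, array([355.7, 193.9]))]
lid_edge [(0.56, array([355.8, 198.4]))]
paintbox [(0.82, array([319., 254.]))]
brush_jar [(0.79, array([355.9, 379.3]))]
spirit_bottle [(0.56, array([229.9, 172.1]))]
enamel_cup [(0.57, array([416.1, 351.2]))]
jug []
apple [(0.84, array([302.4, 415.2])), (0.31, array([340.4, 269.2]))]
top {'mtx': array([[429.4028,   0.    , 283.9402],
       [  0.    , 429.4028, 209.8743],
       [  0.    ,   0.    ,   1.    ]]), 'cam_to_world': array([[-0.0082,  0.9887, -0.1499,  0.3633],
       [-0.9998, -0.0051,  0.0211,  0.0188],
       [ 0.0201,  0.1501,  0.9885,  1.1602],
       [ 0.    ,  0.    ,  0.    ,  1.    ]])}
drawer_left_front
[... 287 characters left out ...]
intbox [(0.68, array([313.2, 184.6]))]
brush_jar []
spirit_bottle [(0.94, array([207.9, 235.2]))]
enamel_cup [(0.94, array([407.3, 139.6]))]
jug [(0.88, array([199.9, 185.8]))]
apple [(0.62, array([436.3, 230.1]))]
{'time': 1.1, 'joint_positions': array([-1.1949,  0.2639,  1.604 ,  0.    ,  1.2737, -0.0369]), 'qd': array([ 0.0007, -0.0007, -0.0002,  0.0002, -0.0013,  0.0005]), 'joint_efforts': array([  0.0005, -51.5081, -36.7731,   0.0001,   0.0006,   0.    ]), 'eef_pos': array([ 0.2708, -0.6183,  0.2313]), 'ee_rot': array([ 0.9788,  0.205 ,  0.    , -0.    ]), 'contact_force': array([ 0.6062, -0.2199,  0.6222]), 'wrist_torque': array([0.0018, 0.0352, 0.0246]), 'opening': 1.0012074954221661}
```

View pics/side0.png

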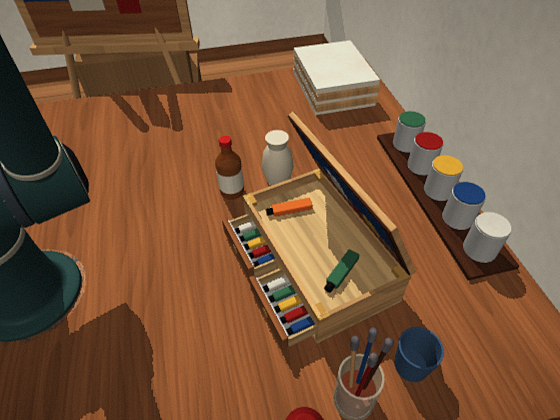

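View pics/top0.png

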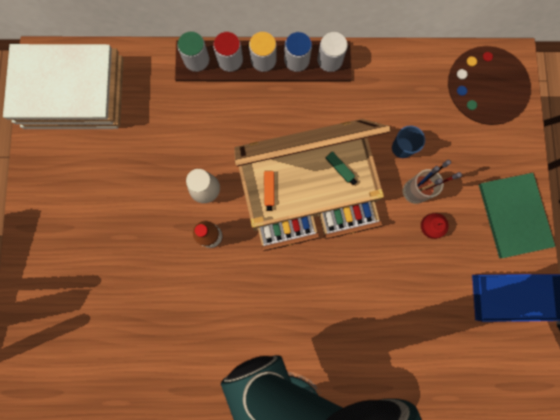

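The side view shows the box centred at about (320,250), both drawers out and the lid up. The top view shows its front along (255,222)–(382,193), with the lid's free edge along (238,160)–(388,129). I'll enlarge both to pick corners.

```bash
python3 - <<'E'
import cv2
a=cv2.imread("pics/side0.png")[105:355,215:425];b=cv2.imread("pics/top0.png")[110:260,180:470]
cv2.imwrite("pics/sidec.png",cv2.resize(a,None,fx=2.4,fy=2.4,interpolation=cv2.INTER_CUBIC)) 
cv2.imwrite("pics/topc.png",cv2.resize(b,None,fx=2.7,fy=2.7,interpolation=cv2.INTER_CUBIC))
E
```

```text
(no output)
```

View pics/sidec.png

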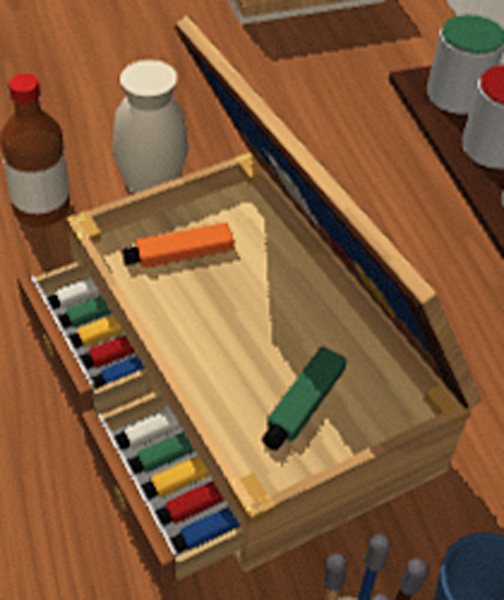

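View pics/topc.png

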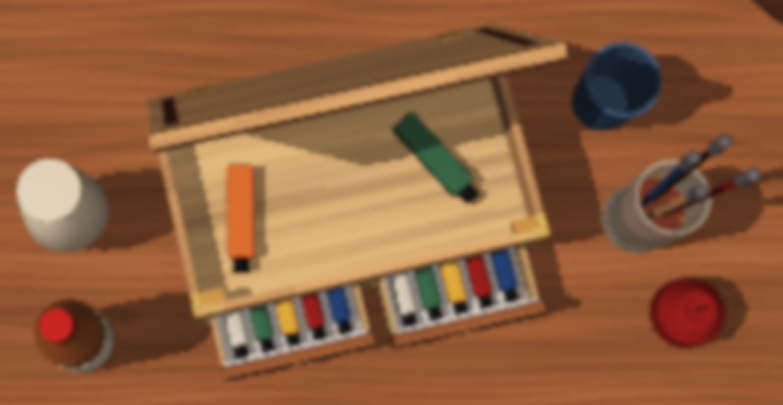

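```bash
cat > h.py <<'E'
import numpy as np
from bench import camera_model
def proj(P,n):
    m=camera_model(n);T=np.linalg.inv(m["cam_to_world"]);c=T[:3,:3]@np.asarray(P)+T[:3,3]
    u=m["mtx"]@(c*[1,-1,-1]);return u[:2]/u[2]
def box(P,p):
    c,s=np.cos(p[2]),np.sin(p[2]);return np.array([p[0]+c*P[0]-s*P[1],p[1]+s*P[0]+c*P[1],P[2]])
def lid(r,y,t,a): return [.1-r*np.cos(a)+t*np.sin(a),y,.095+r*np.sin(a)+t*np.cos(a)]
E
python3 - <<'E'
from h import *
from scipy.optimize import least_squares
f=lambda x,y,z=.095:(lambda p:[x,y,z])
L=lambda y,t:(lambda p:lid(.2,y,t,p[3]))
D=lambda i,y:(lambda p:[-.1-p[i],y,.058])
S=[(f(-.1,.17),68,220),(f(-.1,-.17),262,512),(f(.1,-.17),467,408),(f(.1,.17),250,157),(L(.17,0),179,22),(L(.17,.012),187,15),(L(-.17,0),424,300),(L(-.17,.012),438,292),
(D(4,.159),18,278),(D(4,.009),88,405),(D(5,-.009),90,420),(D(5,-.159),165,567)]
T=[(f(-.1,.17),195,315),(f(-.1,-.17),549,235),(L(.17,0),153,148),(L(.17,.012),150,137),(L(-.17,0),567,55),(L(-.17,.012),565,43),
(D(4,.159),224,376),(D(4,.009),371,345),(D(5,-.009),394,345),(D(5,-.159),540,306)]
K=[("side",g,u/2.4+215,v/2.4+105) for g,u,v in S]+[("top",g,u/2.7+180,v/2.7+110) for g,u,v in T]
r=lambda p:np.array([proj(box(g(p),p),n)-[u,v] for n,g,u,v in K]).ravel()
s=least_squares(r,[.5,-.05,.2,1.2,.04,.04],loss='soft_l1')
print(np.round(s.x,4));print(np.round(r(s.x).reshape(-1,2),1).tolist())
p=s.x
for q in ([-.1-p[4],.084,.035],[-.1-p[5],-.084,.035],lid(.2,0,.012,p[3]),[.1,0,.095]): print(np.round(box(q,p),3))
from bench import get_obs
E
```

```text
[ 0.6177 -0.0684  0.2291  1.1232  0.0582  0.0656]
[[-0.3, -0.8], [-3.8, 1.5], [2.2, 0.2], [1.1, -2.7], [-1.7, 0.1], [-0.2, -0.7], [0.3, 1.5], [0.9, 0.0], [0.0, -1.8], [-1.9, -5.1], [-2.5, -3.2], [0.6, -1.1], [0.4, 0.5], [0.2, -0.9], [-0.5, 1.0], [-0.7, -0.4], [0.4, 0.2], [0.4, -0.9], [-0.2, 0.6], [2.0, -1.6], [1.0, -0.5], [2.7, 0.5]]
[ 0.444 -0.023  0.035]
[ 0.475 -0.188  0.035]
[ 0.641 -0.063  0.28 ]
[ 0.715 -0.046  0.095]
```

{"api": "servo_tool", "payload": {"plan": [[0,0,0,0,0,0.092,-1],[0,0,0,0,0,0.092,-1],[0.021,-0.031,0,0,0,0,-1],[0.021,-0.031,0,0,0,0,-1],[0.021,-0.031,0,0,0,0,-1]]}}

```text
time: 1.52
eef_pos: [0.311, -0.5126, 0.2309]
ee_rot: [0.994, 0.113, 0.0, -0.0]
contact_force: [0.7, 0.5, 0.7]
opening: 0.301
```

{"api": "servo_tool", "payload": {"plan": [[0.021,-0.031,0,0,0,0,-1],[0.021,-0.031,0,0,0,0,-1],[0.021,-0.031,0,0,0,0,-1],[0.021,-0.031,0,0,0,0,-1],[0.021,-0.031,0,0,0,0,-1]]}}

```text
time: 1.93
eef_pos: [0.3785, -0.337, 0.2315]
ee_rot: [0.993, 0.114, 0.0, 0.0]
contact_force: [0.5, 0.2, -0.3]
opening: -0.003
```

```bash
cat > st.py <<'E'
from bench import get_obs
import numpy as np
from scipy.spatial.transform import Rotation as R
o=get_obs();p=[.6177,-.0684,.2291];d=o["eef_pos"]-[p[0],p[1],0];c,s=np.cos(p[2]),np.sin(p[2])
print("t",o["time"],"box",np.round([c*d[0]+s*d[1],-s*d[0]+c*d[1],d[2]],4),"F",np.round(o["contact_force"],1),"op",round(o["opening"],2))
M=R.from_quat(o["ee_rot"]).as_matrix();print("yaw",np.arctan2(M[1,0],M[0,0]),"z",M[:,2].round(3))
E
python3 st.py
```

```text
t 1.9333 box [-0.294  -0.2072  0.2315] F [ 0.5  0.2 -0.3] op -0.0
yaw 0.228310390988123 z [ 0.001 -0.    -1.   ]
```

{"api": "servo_tool", "payload": {"plan": [[0.021,-0.031,0,0,0,0,-1],[0.021,-0.031,0,0,0,0,-1],[0.021,-0.031,0,0,0,0,-1],[0.021,-0.03,0,0,0,0,-1],[0,0,0.03,0,0,0,-1]]}}

```text
time: 2.35
eef_pos: [0.4381, -0.1967, 0.2075]
ee_rot: [0.993, 0.117, 0.006, 0.002]
contact_force: [2.1, -0.9, 1.3]
opening: 0.001
```

{"api": "servo_tool", "payload": {"plan": [[0,0,0.035,0,0,0,-1],[0,0,0.035,0,0,0,-1],[0,0,0.035,0,0,0,-1],[0,0,0.02,0,0,0,-1],[0,0,0,0,0,0,-1]]}}

```text
time: 2.77
eef_pos: [0.4279, -0.1975, 0.0713]
ee_rot: [0.993, 0.114, -0.004, -0.003]
contact_force: [-1.3, -0.0, 0.5]
opening: -0.005
```

```bash
python3 st.py; python3 -c "
from bench import *;import cv2
a=get_image('side')[105:355,180:440,::-1];cv2.imwrite('pics/s1.png',cv2.resize(a,None,fx=2.2,fy=2.2))"
```

```text
t 2.7667 box [-0.2142 -0.0826  0.0713] F [-1.3 -0.   0.5] op -0.0
yaw 0.22906810828649438 z [-0.009  0.005 -1.   ]
```

View pics/s1.png

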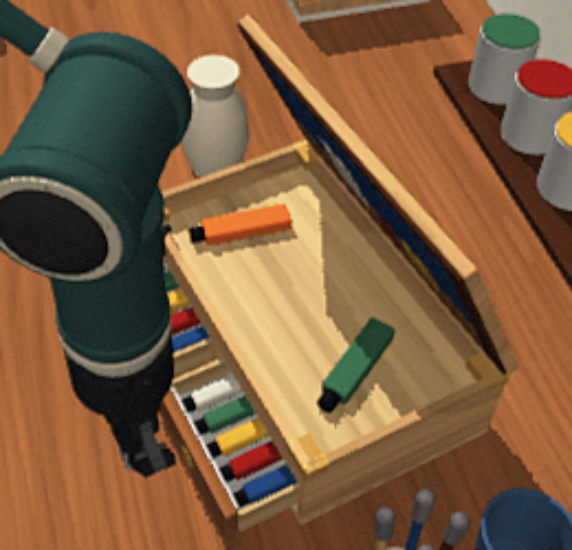

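The fingertips (crop 150,465) stand clear in front of the right drawer's disc, with nothing touched. I'll lower them and push.

{"api": "servo_tool", "payload": {"plan": [[0,0,0.02,0,0,0,-1],[0,0,0.01,0,0,0,-1],[0,0,0,0,0,0,-1]]}}

```text
time: 3.07
eef_pos: [0.4316, -0.1996, 0.0459]
ee_rot: [0.993, 0.114, -0.001, -0.0]
contact_force: [0.2, 0.3, -0.4]
opening: -0.0
```

{"api": "servo_tool", "payload": {"plan": [[0.012,0,0,0,0,0,-1],[0.012,0,0,0,0,0,-1],[0.012,0,0,0,0,0,-1],[0.01,0,0,0,0,0,-1],[0.01,0,0,0,0,0,-1]]}}

```text
time: 3.48
eef_pos: [0.4886, -0.1871, 0.0472]
ee_rot: [0.993, 0.115, 0.001, 0.001]
contact_force: [-2.4, -1.4, 1.3]
opening: -0.002
```

```bash
python3 st.py
```

```text
t 3.4833 box [-0.1527 -0.0863  0.0472] F [-2.4 -1.4  1.3] op -0.0
yaw 0.2295583829679059 z [ 0.001 -0.001 -1.   ]
```

{"api": "servo_tool", "payload": {"plan": [[0.008,0,0.002,0,0,0,-1],[0.008,0,0.002,0,0,0,-1],[0.008,0,0,0,0,0,-1],[0.006,0,0,0,0,0,-1],[0.004,0,0,0,0,0,-1]]}}

```text
time: 3.9
eef_pos: [0.5201, -0.179, 0.0418]
ee_rot: [0.993, 0.114, -0.0, -0.0]
contact_force: [-1.9, -1.3, -0.0]
opening: -0.001
```

{"api": "servo_tool", "payload": {"plan": [[0.003,0,0,0,0,0,-1],[0.002,0,0,0,0,0,-1],[0.001,0,0,0,0,0,-1],[0,0,0,0,0,0,-1]]}}

```text
time: 4.23
eef_pos: [0.5254, -0.1779, 0.0421]
ee_rot: [0.993, 0.114, -0.0, -0.0]
contact_force: [0.3, -0.1, 0.4]
opening: -0.002
```

```bash
python3 st.py
```

```text
t 4.2333 box [-0.1147 -0.0857  0.0421] F [ 0.3 -0.1  0.4] op -0.0
yaw 0.22861036780817973 z [-0.  0. -1.]
```

Not yet at the stop; I'll push on in small steps and watch the force.

{"api": "servo_tool", "payload": {"plan": [[0.002,0,0,0,0,0,-1],[0.002,0,0,0,0,0,-1],[0,0,0,0,0,0,-1]]}}

```text
time: 4.48
eef_pos: [0.5252, -0.1776, 0.0414]
ee_rot: [0.993, 0.114, -0.004, -0.001]
contact_force: [-12.5, -5.7, 3.5]
opening: -0.003
```

{"api": "servo_tool", "payload": {"plan": [[0.002,0,0,0,0,0,-1],[0.001,0,0,0,0,0,-1],[0,0,0,0,0,0,-1]]}}

```text
time: 4.73
eef_pos: [0.5249, -0.1775, 0.0407]
ee_rot: [0.993, 0.114, -0.007, -0.001]
contact_force: [-20.4, -9.3, 7.2]
opening: -0.0
```

{"api": "servo_tool", "payload": {"plan": [[0.002,0,0,0,0,0,-1],[0,0,0,0,0,0,-1]]}}

```text
time: 4.9
eef_pos: [0.5247, -0.1771, 0.04]
ee_rot: [0.993, 0.114, -0.009, -0.001]
contact_force: [-25.0, -9.9, 8.5]
opening: 0.002
```

```bash
python3 st.py
```

```text
t 4.9 box [-0.1153 -0.0847  0.04  ] F [-25.   -9.9   8.5] op 0.0
yaw 0.2286820239135637 z [-0.019  0.    -1.   ]
```

The hard stop came at 25 N, so the right drawer is home. Next I back off and move across to the left drawer.

{"api": "servo_tool", "payload": {"plan": [[-0.015,0,0,0,0,0,-1],[-0.02,0,0,0,0,0,-1],[-0.022,0,0,0,0,0,-1],[-0.022,0,0,0,0,0,-1],[-0.015,-0.01,0,0,0,0,-1]]}}

```text
time: 5.32
eef_pos: [0.44, -0.189, 0.0428]
ee_rot: [0.994, 0.113, 0.001, 0.001]
contact_force: [0.4, 0.1, 1.2]
opening: 0.0
```

{"api": "servo_tool", "payload": {"plan": [[0,-0.03,0,0,0,0,-1],[0,-0.035,0,0,0,0,-1],[0,-0.035,0,0,0,0,-1],[0,-0.035,0,0,0,0,-1],[0,-0.023,0,0,0,0,-1]]}}

```text
time: 5.73
eef_pos: [0.404, -0.0317, 0.0427]
ee_rot: [0.993, 0.114, 0.001, -0.0]
contact_force: [-0.2, -0.2, -0.1]
opening: -0.0
```

{"api": "servo_tool", "payload": {"plan": [[0,0,0,0,0,0,-1],[0,0,0,0,0,0,-1]]}}

```text
time: 5.9
eef_pos: [0.4051, -0.0329, 0.0428]
ee_rot: [0.993, 0.115, 0.001, 0.0]
contact_force: [-0.6, 0.0, -0.1]
opening: 0.003
```

```bash
python3 st.py
```

```text
t 5.9 box [-0.199   0.0829  0.0428] F [-0.6  0.  -0.1] op 0.0
yaw 0.2314922640247177 z [ 0.002 -0.    -1.   ]
```

Need to go from -0.199 to about -0.115, which is 84 mm.

{"api": "servo_tool", "payload": {"plan": [[0.012,0,0,0,0,0,-1],[0.012,0,0,0,0,0,-1],[0.012,0,0,0,0,0,-1],[0.01,0,0,0,0,0,-1],[0.01,0,0,0,0,0,-1]]}}

```text
time: 6.32
eef_pos: [0.4609, -0.0215, 0.0422]
ee_rot: [0.994, 0.114, -0.0, 0.0]
contact_force: [-1.6, -1.1, 1.2]
opening: -0.0
```

{"api": "servo_tool", "payload": {"plan": [[0.008,0,0,0,0,0,-1],[0.008,0,0,0,0,0,-1],[0.006,0,0,0,0,0,-1],[0.003,0,0,0,0,0,-1],[0,0,0,0,0,0,-1]]}}

```text
time: 6.73
eef_pos: [0.4846, -0.0151, 0.0424]
ee_rot: [0.993, 0.114, 0.001, -0.0]
contact_force: [0.2, 0.4, -1.4]
opening: -0.001
```

{"api": "servo_tool", "payload": {"plan": [[0.003,0,0,0,0,0,-1],[0.002,0,0,0,0,0,-1],[0,0,0,0,0,0,-1]]}}

```text
time: 6.98
eef_pos: [0.4881, -0.014, 0.0421]
ee_rot: [0.993, 0.114, -0.0, -0.0]
contact_force: [-0.6, -0.6, 0.3]
opening: -0.0
```

```bash
python3 st.py
```

```text
t 6.9833 box [-0.1138  0.0824  0.0421] F [-0.6 -0.6  0.3] op -0.0
yaw 0.22865605056799995 z [-0.001  0.    -1.   ]
```

{"api": "servo_tool", "payload": {"plan": [[0.002,0,0,0,0,0,-1],[0.002,0,0,0,0,0,-1],[0,0,0,0,0,0,-1]]}}

```text
time: 7.23
eef_pos: [0.4878, -0.0137, 0.0407]
ee_rot: [0.993, 0.114, -0.005, -0.0]
contact_force: [-10.0, -3.2, 2.1]
opening: -0.003
```

{"api": "servo_tool", "payload": {"plan": [[0.002,0,0,0,0,0,-1],[0.001,0,0,0,0,0,-1],[0,0,0,0,0,0,-1]]}}

```text
time: 7.48
eef_pos: [0.4875, -0.0136, 0.04]
ee_rot: [0.993, 0.114, -0.008, -0.0]
contact_force: [-17.6, -7.5, 7.4]
opening: 0.002
```

```bash
python3 st.py
```

```text
t 7.4833 box [-0.1143  0.083   0.04  ] F [-17.6  -7.5   7.4] op 0.0
yaw 0.22858201045173296 z [-0.016 -0.001 -1.   ]
```

Both drawers are at a hard stop, and the two TCP x readings agree. Now I back off, rise, and go over the lid.

{"api": "servo_tool", "payload": {"plan": [[-0.02,0,0,0,0,0,-1],[-0.03,0,0,0,0,0,-1],[-0.02,0,-0.02,0,0,0,-1],[0,0,-0.035,0,0,0,-1],[0,0,-0.035,0,0,0,-1]]}}

```text
time: 7.9
eef_pos: [0.424, -0.0283, 0.1315]
ee_rot: [0.994, 0.114, -0.002, -0.001]
contact_force: [2.0, -0.2, 0.5]
opening: -0.002
```

{"api": "servo_tool", "payload": {"plan": [[0,0,-0.038,0,0,0,-1],[0,0,-0.038,0,0,0,-1],[0,0,-0.038,0,0,0,-1],[0,0,-0.038,0,0,0,-1],[0,0,-0.038,0,0,0,-1]]}}

```text
time: 8.32
eef_pos: [0.4269, -0.0283, 0.3246]
ee_rot: [0.993, 0.114, 0.001, 0.0]
contact_force: [1.0, -0.6, -0.6]
opening: -0.002
```

{"api": "servo_tool", "payload": {"plan": [[0,0.01,-0.038,0,0,0,-1],[0,0.02,-0.02,0,0,0,-1],[0,0.02,0,0,0,0,-1],[0,0.02,0,0,0,0,-1],[0,0.01,0,0,0,0,-1]]}}

```text
time: 8.73
eef_pos: [0.446, -0.108, 0.3813]
ee_rot: [0.994, 0.114, 0.001, 0.001]
contact_force: [-0.3, -0.5, 0.1]
opening: -0.002
```

```bash
python3 st.py
```

```text
t 8.7333 box [-0.1762  0.0004  0.3813] F [-0.3 -0.5  0.1] op -0.0
yaw 0.2277674761439937 z [ 0.003 -0.001 -1.   ]
```

{"api": "servo_tool", "payload": {"plan": [[0.034,0,0,0,0,0,-1],[0.034,0,0,0,0,0,-1],[0.034,0,0,0,0,0,-1],[0.034,0,0,0,0,0,-1],[0.034,0,0,0,0,0,-1]]}}

```text
time: 9.15
eef_pos: [0.6121, -0.067, 0.3797]
ee_rot: [0.993, 0.114, -0.0, -0.0]
contact_force: [0.2, -0.4, 0.8]
opening: -0.001
```

{"api": "servo_tool", "payload": {"plan": [[0.034,0,0,0,0,0,-1],[0.034,0,0,0,0,0,-1],[0.034,0,0,0,0,0,-1],[0,0,0,0,0,0,-1]]}}

```text
time: 9.48
eef_pos: [0.7144, -0.0425, 0.3753]
ee_rot: [0.993, 0.115, -0.001, -0.001]
contact_force: [-0.9, -0.5, -0.9]
opening: -0.003
```

```bash
python3 st.py; python3 -c "
from bench import *;import cv2
a=get_image('side')[40:360,160:460,::-1];cv2.imwrite('pics/s2.png',cv2.resize(a,None,fx=1.8,fy=1.8))"
```

```text
t 9.4833 box [0.1001 0.0033 0.3753] F [-0.9 -0.5 -0.9] op -0.0
yaw 0.23066599745870767 z [-0.003  0.002 -1.   ]
```

View pics/s2.png

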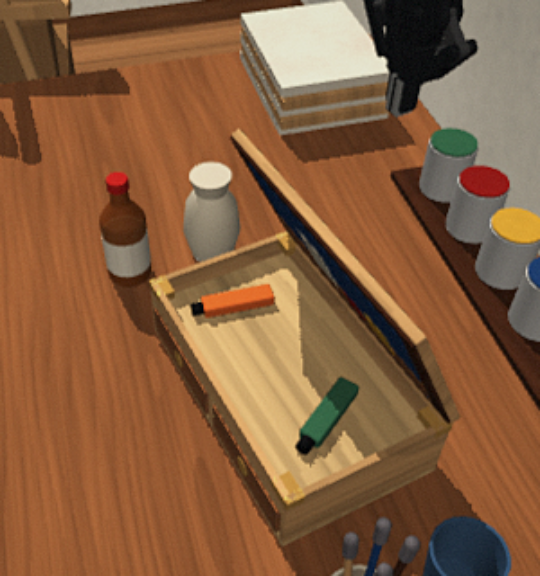

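Both drawers are flush (fronts at about (170,340) and (240,460)), and the shut fingertips are above and behind the lid at about (400,100). I'll descend behind the lid.

{"api": "servo_tool", "payload": {"plan": [[0,0,0.03,0,0,0,-1],[0,0,0.03,0,0,0,-1],[0,0,0.03,0,0,0,-1],[0,0,0.03,0,0,0,-1],[0,0,0,0,0,0,-1]]}}

```text
time: 9.95
eef_pos: [0.7048, -0.0444, 0.2521]
ee_rot: [0.993, 0.114, -0.006, -0.001]
contact_force: [-0.9, 0.1, -2.3]
opening: 0.004
```

{"api": "servo_tool", "payload": {"plan": [[-0.01,0,0,0,0,0,-1],[-0.01,0,0,0,0,0,-1],[-0.008,0,0,0,0,0,-1],[0,0,0,0,0,0,-1]]}}

```text
time: 10.28
eef_pos: [0.6824, -0.0518, 0.2642]
ee_rot: [0.994, 0.114, 0.002, 0.001]
contact_force: [-0.3, -1.0, -0.3]
opening: 0.003
```

```bash
python3 st.py
```

```text
t 10.2833 box [0.0667 0.0015 0.2642] F [-0.3 -1.  -0.3] op 0.0
yaw 0.22810039631153636 z [ 0.004 -0.001 -1.   ]
```

{"api": "servo_tool", "payload": {"plan": [[-0.009,0,0.004,0,0,0,-1],[-0.009,0,0.004,0,0,0,-1],[-0.009,0,0.005,0,0,0,-1],[-0.008,0,0.005,0,0,0,-1],[0,0,0,0,0,0,-1]]}}

```text
time: 10.7
eef_pos: [0.6481, -0.0594, 0.2433]
ee_rot: [0.993, 0.114, 0.001, 0.0]
contact_force: [0.7, -0.2, 1.5]
opening: -0.001
```

```bash
python3 st.py
```

```text
t 10.7 box [0.0316 0.0018 0.2433] F [ 0.7 -0.2  1.5] op -0.0
yaw 0.22832180020080609 z [ 0.002 -0.    -1.   ]
```

{"api": "servo_tool", "payload": {"plan": [[-0.007,0,0.004,0,0,0,-1],[-0.007,0,0.004,0,0,0,-1],[-0.007,0,0.004,0,0,0,-1],[-0.007,0,0.004,0,0,0,-1]]}}

```text
time: 11.03
eef_pos: [0.6214, -0.0654, 0.2257]
ee_rot: [0.993, 0.114, 0.001, 0.0]
contact_force: [3.3, 0.8, 0.9]
opening: 0.005
```

```bash
python3 st.py; python3 -c "
from bench import *;import cv2
a=get_image('side')[80:360,160:460,::-1];cv2.imwrite('pics/s3.png',cv2.resize(a,None,fx=2,fy=2))"
```

```text
t 11.0333 box [0.0043 0.002  0.2257] F [3.3 0.8 0.9] op 0.01
yaw 0.22885528273376923 z [ 0.001  0.    -1.   ]
```

View pics/s3.png

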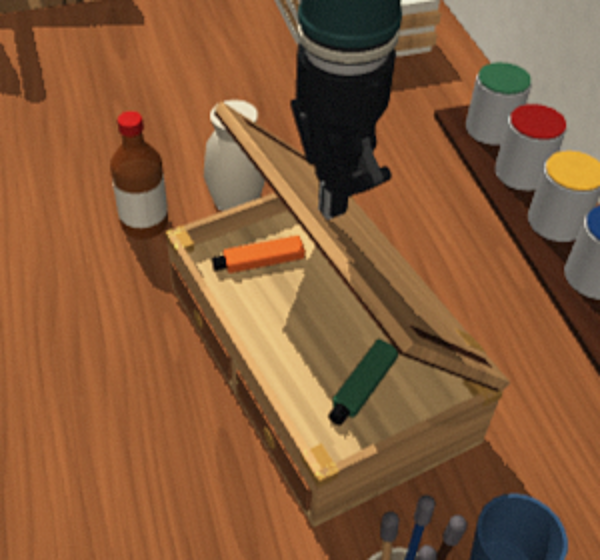

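The lid is following: the fingertips at about (335,205) press on its outer face just behind the free edge. I'll continue along the arc.

{"api": "servo_tool", "payload": {"plan": [[-0.007,0,0.006,0,0,0,-1],[-0.006,0,0.006,0,0,0,-1],[-0.006,0,0.006,0,0,0,-1],[-0.006,0,0.006,0,0,0,-1]]}}

```text
time: 11.42
eef_pos: [0.5966, -0.071, 0.2013]
ee_rot: [0.993, 0.114, -0.0, -0.0]
contact_force: [3.8, 1.4, 0.2]
opening: -0.002
```

{"api": "servo_tool", "payload": {"plan": [[-0.005,0,0.007,0,0,0,-1],[-0.005,0,0.007,0,0,0,-1],[-0.005,0,0.007,0,0,0,-1],[-0.004,0,0.008,0,0,0,-1]]}}

```text
time: 11.75
eef_pos: [0.5779, -0.0753, 0.1725]
ee_rot: [0.993, 0.114, -0.0, -0.0]
contact_force: [0.3, 0.5, 2.7]
opening: 0.002
```

```bash
python3 st.py
```

```text
t 11.75 box [-0.0404  0.0023  0.1725] F [0.3 0.5 2.7] op 0.0
yaw 0.22874318282035783 z [-0.001  0.    -1.   ]
```

{"api": "servo_tool", "payload": {"plan": [[-0.003,0,0.008,0,0,0,-1],[-0.003,0,0.008,0,0,0,-1],[-0.003,0,0.008,0,0,0,-1],[-0.002,0,0.008,0,0,0,-1]]}}

```text
time: 12.08
eef_pos: [0.5669, -0.078, 0.1401]
ee_rot: [0.993, 0.114, -0.001, -0.0]
contact_force: [-1.8, 0.1, 3.4]
opening: -0.0
```

{"api": "servo_tool", "payload": {"plan": [[-0.002,0,0.007,0,0,0,-1],[-0.001,0,0.006,0,0,0,-1],[0,0,0.006,0,0,0,-1],[0,0,0.005,0,0,0,-1],[0,0,0,0,0,0,-1]]}}

```text
time: 12.5
eef_pos: [0.5647, -0.0784, 0.1159]
ee_rot: [0.993, 0.114, -0.001, -0.0]
contact_force: [-0.4, 0.1, 0.0]
opening: 0.0
```

```bash
python3 st.py
```

```text
t 12.5 box [-0.0539  0.0023  0.1159] F [-0.4  0.1  0. ] op 0.0
yaw 0.2287652288726233 z [-0.001  0.    -1.   ]
```

{"api": "servo_tool", "payload": {"plan": [[0,0,0.004,0,0,0,-1],[0,0,0.003,0,0,0,-1],[0,0,0.002,0,0,0,-1],[0,0,0,0,0,0,-1]]}}

```text
time: 12.83
eef_pos: [0.5651, -0.0785, 0.1079]
ee_rot: [0.993, 0.114, 0.0, -0.0]
contact_force: [-0.0, 0.6, -0.3]
opening: -0.005
```

{"api": "servo_tool", "payload": {"plan": [[0,0,0.002,0,0,0,-1],[0,0,0.001,0,0,0,-1],[0,0,0,0,0,0,-1]]}}

```text
time: 13.08
eef_pos: [0.5654, -0.0785, 0.107]
ee_rot: [0.993, 0.114, 0.0, 0.0]
contact_force: [-4.0, 0.7, 9.8]
opening: 0.0
```

```bash
python3 st.py
```

```text
t 13.0833 box [-0.0533  0.0021  0.107 ] F [-4.   0.7  9.8] op 0.0
yaw 0.22879412059343904 z [ 0.001  0.    -1.   ]
```

The stop came at z = 0.107, exactly the shut height. I'll press slightly more, then lift off and look.

{"api": "servo_tool", "payload": {"plan": [[0,0,0.002,0,0,0,-1],[0,0,0,0,0,0,-1]]}}

```text
time: 13.25
eef_pos: [0.5654, -0.0785, 0.1069]
ee_rot: [0.993, 0.114, 0.0, 0.0]
contact_force: [-10.3, 0.2, 20.1]
opening: 0.006
```

{"api": "servo_tool", "payload": {"plan": [[0,0,-0.01,0,0,0,-1],[0,0,-0.03,0,0,0,-1],[0,0,-0.038,0,0,0,-1],[0,0,-0.038,0,0,0,-1],[0,0,-0.038,0,0,0,-1]]}}

```text
time: 13.67
eef_pos: [0.5648, -0.0783, 0.2586]
ee_rot: [0.993, 0.114, -0.0, -0.0]
contact_force: [0.7, -0.7, 0.0]
opening: -0.002
```

{"api": "servo_tool", "payload": {"plan": [[0.03,0,-0.02,0,0,0,-1],[0.038,0,0,0,0,0,-1],[0.038,0,0,0,0,0,-1],[0.038,0,0,0,0,0,-1],[0,0,0,0,0,0,-1]]}}

```text
time: 14.08
eef_pos: [0.7105, -0.0439, 0.2741]
ee_rot: [0.993, 0.115, 0.001, -0.001]
contact_force: [-1.2, 0.5, -1.7]
opening: -0.003
```

```bash
python3 st.py; python3 -c "
from bench import *;import cv2
a=get_image('side')[105:365,180:450,::-1];cv2.imwrite('pics/s4.png',cv2.resize(a,None,fx=2.2,fy=2.2))"
```

```text
t 14.0833 box [0.096  0.0028 0.2741] F [-1.2  0.5 -1.7] op -0.0
yaw 0.23043579136053768 z [ 0.001  0.002 -1.   ]
```

View pics/s4.png

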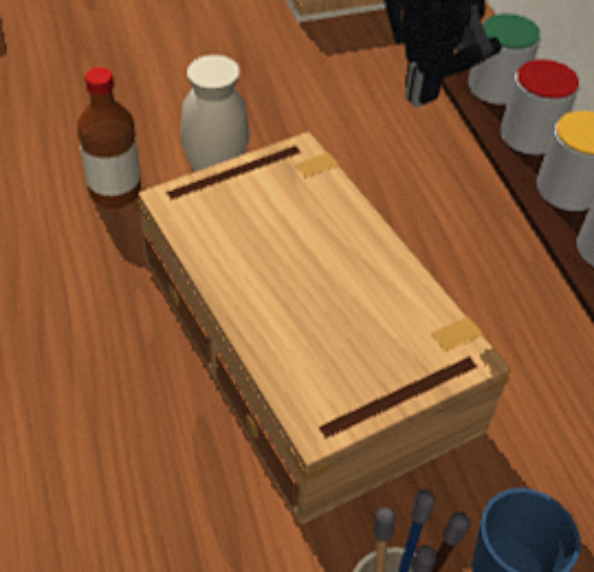

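The lid lies flat and both drawer fronts look flush (discs at about (175,295) and (252,425)). The jug, bottle, cup and brushes show no shift, and the gripper is clear.

```bash
python3 -c "
from bench import *;print(sign_off())"
```

```text
the job is handed in; nothing more can be done
None
```

The paint box is closed and the job is handed in; the sign-off reports no verdict. I used only shut fingertips: one push for each drawer, then the lid pressed down slowly along its arc from the outer face. Robot time was about 14 s of the 64 s allowed.

- **Drawers:** both ran to a hard stop, the right at about 27 N and the left at about 19 N. The fingertip stopped at almost the same depth on each, -115.3 and -114.3 mm in the box's frame. My estimate was -111 mm, so the fitted box pose or the assumed finger thickness is a few mm off. The last picture shows both fronts flush.
- **Lid:** it stopped under the fingertip at z = 0.107 m, the stated shut height, and held there under about 20 N. It lies flat in the last picture, taken after the gripper was lifted clear.
- **Other things:** the jug, bottle, cup and brushes look unmoved in the last picture. The apple was outside that crop, and the two tubes are now under the lid. I did not measure any of these positions again after the moves.

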